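# Tag the parked parts trolley and unhitch it from the tug

### The job

Mark the parts trolley as parked by hanging the red tag on its brass post, so that the post stands through the tag's hole and the tag lies flat on the deck, and let go of it. Then unhitch the trolley from the little white tug: pull the green latch knob sideways, towards the robot arm, all the way against its spring, and by that knob lift the tongue off the hitch ball until the coupler is at least 50 mm up. Finish still gripping the knob and holding the tongue raised and still; leave the blue tag and the other things on the table alone.

Things in the scene. Friction and masses are not known exactly. Their poses are not given: they have to be found in the camera images.
- trolley: Small parts trolley with a bare aluminium deck 220 x 160 mm, deck top 62 mm above the table, fixed (its brakes are on). Origin: on the table under the deck's centre; +x points along the tongue towards the tug, z up. The brass post stands in the middle of the deck.
- post_foot (a point): Foot of the upright brass post, on its axis at the height of the deck top. The post is 10 mm thick, 42 mm tall, its top 5 mm tapered to 4 mm.
- red_tag: Loose red plastic tag, 50 g: a flat plate 84 x 44 x 5 mm with a round hole of 23 mm at one end, and an upright grip tab at the other. Origin: underside, centre of the plate; x along its length towards the hole, y across, z up. Starts lying flat on the table.
- tag_hole (a point): Centre of the red tag's hole at the plate's underside, 22 mm from the tag's origin along +x.
- tag_tab (a point): Centre of the red tag's upright grip tab: 30 mm along the tag's x, 14 mm across (y, the way to grip it), 40 mm tall from 5 to 45 mm above the tag's underside; the point lies 25 mm above the underside, 22 mm from the origin along -x.
- blue_tag: Loose blue tag of the same shape and frame, to be left alone. It and the red tag may swap places.
- hinge (a point): Middle of the level hinge axis (along the trolley's y) by which the tongue hangs on the trolley, 125 mm ahead of its origin and 55 mm above the table.
- tongue (a joint): Angle of the tongue about the hinge: 0 lying level on the ball, grows as its coupler end is raised, stop at 0.6 rad. Black bar with a grey coupler (56 x 52 mm, its top 26 mm above the hinge height) over the ball, 180 mm from the hinge; 0.5 kg; it falls back if let go. Latched, it lifts by no more than about 0.03 rad.
- coupler (a point): Point on the tongue at the centre of the ball socket, 180 mm from the hinge; it coincides with the ball's centre when the tongue is down. Its x points along the tongue away from the hinge, y is the hinge line.
- latch (a joint): Travel of the spring latch across the coupler: 0 sprung home, stop at 0.018 m. The knob and its steel slide move along the coupler's own -y (towards the robot arm). The spring pushes back with about 4 N at 0 and 9 N at the stop. A blade under the ball keeps the tongue down until the latch is out by about 9 mm; let go, it springs back.
- knob: Green knob of the latch: upright block 30 mm along the tongue, 18 mm across it (the way to grip it), 36 mm tall, standing on the latch's flat slide (34 x 64 mm), which lies on the coupler. Origin: centre of the block, 49 mm above the coupler point (104 mm above the table when down), straight over the ball when the latch is home; axes as the coupler's, so +y of the knob is against the pull.
- tug: Small white mobile robot 180 x 150 mm, 76 mm high, fixed, with a black lidar puck (to 102 mm) on top; it stands ahead of the trolley and carries the hitch ball (28 mm) on a bar. Same axes as the trolley; origin on the table under its centre, the ball 140 mm from it along -x, at 55 mm height.
- puck: Loose white plastic disc, 44 mm wide, 14 mm high; origin underside centre. Bystander.
- puck_two: Loose orange plastic disc, 44 mm wide, 14 mm high; origin underside centre. Bystander.
- bearing: Loose steel bearing ring, 52 mm wide, 14 mm high; origin underside centre. Bystander.
- driver: Loose green-handled screwdriver lying beyond the trolley. Bystander.
- offcut: Loose piece of aluminium profile 120 x 30 x 30 mm; origin underside centre. Bystander.
- screw_tray: Grey tray 140 x 100 x 40 mm; origin underside centre. Bystander.

How it is judged:
On the way, in this order (a step that is already met when the one before it is completed fails the run):
1. the red tag hangs on the post, flat on the deck, and has been let go (horizontal distance between tag_hole and post_foot below 0.01 m and z of tag_hole in the frame of trolley between 0.057 and 0.067 m and angle between red_tag's own z axis and vertical below 0.1 rad and contact force between the fingers and red_tag below 0.1 N and value of joint tongue below 0.05 rad), for 0.2 s.
2. the latch is pulled out by more than 10 mm with the tongue still down (value of joint latch above 0.01 m and value of joint tongue below 0.06 rad), for 0.1 s.
3. the tongue is lifted off the ball by the knob (value of joint tongue above 0.24 rad and contact force between the fingers and knob above 1 N), for 0.2 s.
At the end, for the whole second after the job is handed in: The fingers grip the knob (over 1 N) and hold the tongue still (slower than 0.1 rad/s), raised by more than 0.24 rad (coupler about 43 mm up); the red tag, untouched and at rest, lies flat on the deck (within 5 mm and 0.1 rad) with its hole's centre within 10 mm of the post's axis (all of step 3 and velocity of joint tongue between -0.1 and 0.1 rad/s and horizontal distance between tag_hole and post_foot below 0.01 m and z of tag_hole in the frame of trolley between 0.057 and 0.067 m and angle between red_tag's own z axis and vertical below 0.1 rad and contact force between red_tag and knob below 0.1 N and contact force between the fingers and red_tag below 0.1 N and linear speed of red_tag below 0.03 m/s); the arm keeps its last pose, push and grip.
It fails at once if the blue tag is moved by more than 30 mm (distance of blue_tag from where it was at the start of the episode above 0.03 m).
It fails at once if another loose thing on the table is moved by more than 30 mm (distance of any of puck, puck_two, bearing, driver, offcut, screw_tray from where it was at the start of the episode above 0.03 m).
It also fails if it takes over 64 s, if anything falls off the work surface, if the arm or the gripper's body presses on something with over 40 N, if the wrist force passes 120 N, or if a joint passes its speed limit or range.

### The arm

A 7-joint arm with a two-finger parallel gripper is mounted at the origin on the work surface. World frame = base frame: x ahead of the robot, y to its left, z up, the work surface at z = 0. Lengths are in m, angles in rad, forces in N, time in s.
With the tool pointing down it reaches from about 0.35 to 0.9 m from the base axis. Payload 19.9 kg.
Tool frame: the origin (TCP) lies between the finger pads; the fingertips stand 11 mm ahead of it and the grasp point (between the pads) lies 8 mm behind it; z points along the fingers, y is the line along which they close (so a half turn about z gives the same grasp; the last joint's range is limited). The gripper opens to 94 mm and grips with 3 to 60 N. Pads are 16 mm wide; open, the fingers measure 119 mm over their backs; the gripper's body (75 mm by 177 mm) begins 78 mm behind the grasp point.
Start: joints at [-0.042, 0.417, -0.01, 1.614, 0.005, 1.111, -0.053], TCP at [0.625, 0, 0.216] pointing down, gripper open.
Joint ranges: [-2.81, 2.81], [-0.39, 2.02], [-1.27, 1.25], [0.06, 2.57], [-1.19, 4.33], [0.19, 2], [-2.82, 2.82]. Speed limits (rad/s): [1.89, 1.89, 2.39, 2.39, 3.01, 3.01, 3.01].

### API

Orientations are given as a unit quaternion [x, y, z, w].
In Python, from station import r gives the robot as it stands.
- The arm moves only by the shell command python3 -m pendant 'ROWS' [FORCE]. ROWS is JSON, a list of rows, each a list of 7 numbers: the turn, a rotation vector about the tool's x, y, z in degrees, then the shift along the tool's x, y, z in cm, then the opening, from 0 (shut) to 1 (fully open). A call has 1 to 10 rows; each row shifts and turns the commanded pose from where the row before left it, along the tool's axes as they then stand; what a row does not reach is not made up. A row lasts 1/8 s, in which the tool goes at most 62.5 mm and 10.7 degrees, less where a joint would pass 70% of its speed; a pose out of reach is approached as far as the arm can. A call is refused whole if a number of a shift passes 6.25 or a number of a turn 10.7, either way. A call with a gripper value outside its range is refused whole. The fingers move at their own pace and stop on an object; FORCE is the grip in N (left out, the last holds). Time passes only in rows, so rows that do not move let the fingers close. It gives the time, the measured TCP pose, the force, the opening and the grip force at its end, in the units of the state.
- r.observe(): the state, without advancing time (a new reading comes with each control period).
- r.get_image(name): name is "scene" or "side" or "wrist"; returns (picture, depth): 480x640x3 uint8, red, green, blue; 480x640 float32, m along the optical axis (not along the pixel's ray), 0 where there is no reading.
- r.camera_info(name): a dict with "K" (3x3 intrinsics, pixels), "origin" and "rotation" of the camera in the world; the wrist camera has in their place "hand_eye" (4x4, takes a point from camera to tool coordinates, whose origin is the TCP and whose axes are the flange's). Camera axes: x right, y down, z forward; pixel columns grow to the right and rows downward; lengths in m; the calibration is good to about 2 mm. The wrist camera is an equidistant fisheye: a pixel r from the principal point sees the ray r / f radians off the axis. A picture is of the moment at which its call begins: read the wrist's pose just before it. camera_info takes no time and is no camera call.
- r.finish_job(): hands the job in; it is judged then, once.
Trained networks look in the newest picture that a camera, given by its name, has taken for a name from the list of things; names that differ only in an ending like _2 or _b are one class to them, and where a whole thing is asked for, a point or a joint stands for the part that bears it (a point fixed in the world has none). Each returns a list of dicts, best first, with "score" (0 to 1); they miss things now and then, are a little off and sometimes report something else, mostly with a low value. They report only what shows in the picture. A call takes as long as a camera call.
- r.trace(camera, name): "region" (480x640 bool, what is visible of it) and "rect" ([left, top, right, bottom] in pixels, round what is visible of it).
- r.place_of(camera, name): "xy" ([column, row] in pixels: a listed point, or the origin of a listed thing).
The state is a dict: "time": time; "joints": joint angles; "joint_velocities": joint speeds; "effort": joint torques, N m; "tcp_pos": TCP position; "ee_rot": TCP orientation; "force": force on the tool from outside, world axes, zero at the start; "torque": the same for the moment, N m; "gripper_width": finger opening in m; "grasp_force": force on a finger pad.
Only numpy, scipy, OpenCV 4.12 (cv2) and the standard library are available. Lean on these libraries where they do the work, as an engineer would, in place of code of your own. Each camera call takes 0.05 s, during which the arm holds its last target. There are 200 camera calls.

## Working session

There is one attempt and no reset: what is moved stays moved. The work goes in short steps, Python scripts to look and compute and a shell command to move; the robot and the scene stay as the last step left them, time stands still between calls to the robot, and variables do not carry over. Pictures are saved under pics/ and viewed, at most 10 in all, crops included, and the job is handed in when it is done.

```bash
mkdir -p pics; ls; cat > h.py <<'E'
import numpy as np, cv2
from station import r
from scipy.spatial.transform import Rotation as R
def save(img,name): cv2.imwrite('pics/'+name, img[:,:,::-1])
def w(cam,uv,depth=None,z=None):
    c=r.camera_info(cam);K=np.array(c['K']);Ro=np.array(c['rotation']);o=np.array(c['origin'])
    d=Ro@np.linalg.inv(K)@np.array([uv[0],uv[1],1.])
    if z is not None: return o+d*(z-o[2])/d[2]
    return o+d*depth
def proj(cam,p):
    c=r.camera_info(cam);q=np.array(c['K'])@(np.array(c['rotation']).T@(np.asarray(p)-c['origin']));return q[:2]/q[2]
def cloud(cam,dep):
    c=r.camera_info(cam);K=np.array(c['K']);v,u=np.mgrid[:480,:640]
    P=np.stack([(u-K[0,2])/K[0,0],(v-K[1,2])/K[1,1],np.ones_like(u)],-1)*dep[...,None]
    return P@np.array(c['rotation']).T+np.array(c['origin'])
E
python3 - <<'E'
from h import *
np.set_printoptions(precision=4,suppress=True)
s=r.observe();print(s['time'],s['tcp_pos'],s['ee_rot'],s['force'],s['gripper_width'])
for c in ('scene','side'):
    im,d=r.get_image(c);save(im,c+'0.png');np.save(c+'0.npy',d)
    print(c,r.camera_info(c)['origin'])
    for n,z in (('post_foot',.062),('tag_hole',0),('tag_tab',.025),('red_tag',0),('blue_tag',0),('knob',.104),('coupler',.055),('hinge',.055),('tug',0),('trolley',0)):
        for k in r.place_of(c,n)[:2]: print(n,round(k['score'],2),np.array(k['xy']).round(1),w(c,k['xy'],z=z))
E
```

```text
pics
0.0 [0.6246 0.     0.2158] [ 0.7071  0.7071 -0.0004 -0.0004] [ 0.4982 -0.1417 -0.0302] 0.09422729277860384
scene [ 1.4037 -0.3934  1.1784]Traceback (most recent call last):
  File "<stdin>", line 8, in <module>
  File "h.py", line 7, in w
    d=Ro@np.linalg.inv(K)@np.array([uv[0],uv[1],1.])
      ~~^~~~~~~~~~~~~~~~~
ValueError: matmul: Input operand 1 has a mismatch in its core dimension 0, with gufunc signature (n?,k),(k,m?)->(n?,m?) (size 3 is different from 4)
```

```bash
sed -i "s/Ro=np.array(c\['rotation'\])/Ro=R.from_quat(c['rotation']).as_matrix()/; s/np.array(c\['rotation'\])/R.from_quat(c['rotation']).as_matrix()/" h.py
python3 - <<'E'
from h import *
np.set_printoptions(precision=4,suppress=True)
for c in ('scene','side'):
    im,d=r.get_image(c);save(im,c+'0.png');np.save(c+'0.npy',d)
    print(c,r.camera_info(c))
    for n,z in (('post_foot',.062),('tag_hole',0),('tag_tab',.025),('red_tag',0),('blue_tag',0),('knob',.104),('coupler',.055),('hinge',.055),('tug',0),('trolley',0)):
        for k in r.place_of(c,n)[:2]: print(n,round(k['score'],2),np.array(k['xy']).round(1),w(c,k['xy'],z=z))
E
```

```text
scene {'K': array([[514.2083,   0.    , 320.0316],
       [  0.    , 514.2083, 241.5334],
       [  0.    ,   0.    ,   1.    ]]), 'origin': array([ 1.4037, -0.3934,  1.1784]), 'rotation': array([ 0.7898,  0.503 , -0.1915, -0.2942])}
post_foot 0.84 [388.3 248.1] [0.6224 0.1749 0.062 ]
tag_hole 0.71 [229.8 242.5] [ 0.3546 -0.218   0.    ]
tag_tab 0.52 [230.5 249.4] [ 0.4035 -0.2283  0.025 ]
red_tag 0.68 [229.  249.2] [ 0.3791 -0.2286  0.    ]
red_tag 0.55 [459.3 244.4] [0.6574 0.4076 0.    ]
blue_tag 0.77 [371.  201.4] [0.3811 0.2553 0.    ]
knob 0.53 [287.  272.8] [ 0.6126 -0.1303  0.104 ]
knob 0.37 [230.7 242.4] [ 0.4479 -0.2311  0.104 ]
coupler 0.68 [420.5 204.2] [0.5049 0.3573 0.055 ]
coupler 0.58 [288.1 284. ] [ 0.6131 -0.1302  0.055 ]
hinge 0.68 [349.5 264. ] [0.6221 0.0515 0.055 ]
tug 0.92 [241.  318.9] [ 0.628  -0.2767  0.    ]
trolley 0.57 [387.5 260.7] [0.6203 0.1801 0.    ]
side {'K': array([[526.2995,   0.    , 321.6919],
       [  0.    , 526.2995, 244.772 ],
       [  0.    ,   0.    ,   1.    ]]), 'origin': array([-0.0704,  0.7096,  1.0787]), 'rotation': array([-0.3286,  0.8692, -0.3485,  0.1231])}
post_foot 0.62 [247.1 274.4] [0.6217 0.178  0.062 ]
tag_hole 0.97 [414.5 256.9] [ 0.3653 -0.2063  0.    ]
tag_tab 0.88 [410.4 238.9] [ 0.4021 -0.2339  0.025 ]
red_tag 0.8 [412.1 249.2] [ 0.3868 -0.2261  0.    ]
red_tag 0.74 [326.2 213.3] [ 0.6621 -0.176   0.    ]
blue_tag 0.96 [294.9 367.3] [0.3774 0.2654 0.    ]
blue_tag 0.74 [414.9 256.6] [ 0.3651 -0.208   0.    ]
knob 0.6 [327.3 203.4] [ 0.6152 -0.1228  0.104 ]
coupler 0.94 [324.5 212.3] [ 0.631  -0.1308  0.055 ]
hinge 0.68 [279.7 251.2] [0.6208 0.0619 0.055 ]
tug 0.66 [352.6 204.1] [ 0.629  -0.2608  0.    ]
trolley 0.69 [247.5 288.7] [0.6276 0.1785 0.    ]
trolley 0.43 [470.6 221. ] [ 0.3221 -0.4373  0.    ]
```

View pics/scene0.png

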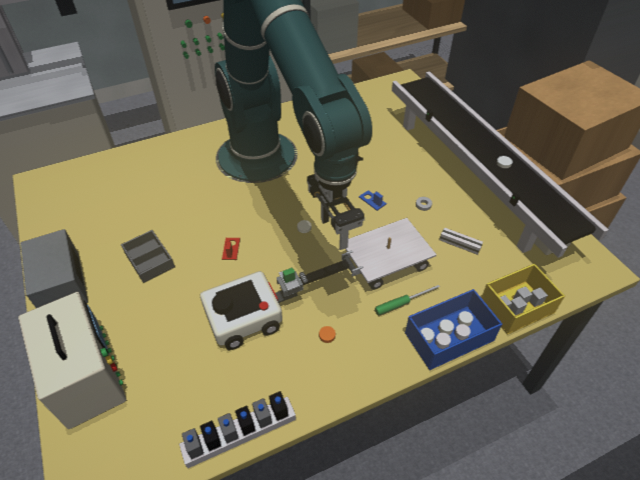

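View pics/side0.png

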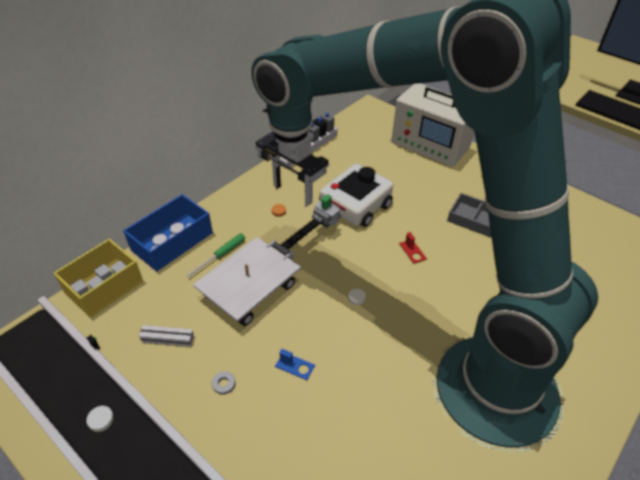

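```bash
python3 - <<'E'
from h import *
np.set_printoptions(precision=4,suppress=True)
for c in ('scene','side'):
    im=cv2.imread(f'pics/{c}0.png')[:,:,::-1].astype(int);P=cloud(c,np.load(c+'0.npy'))
    red=(im[...,0]>110)&(im[...,1]<0.4*im[...,0])&(im[...,2]<.4*im[...,0])
    red&=(abs(P[...,0]-.385)<.08)&(abs(P[...,1]+.225)<.08)
    q=P[red];pl=q[q[:,2]<.012];tb=q[q[:,2]>.02];top=q[q[:,2]>.038]
    print(c,red.sum(),'plate z',np.median(pl[:,2]),'tab',tb.mean(0),tb.max(0),'top',len(top),top.mean(0) if len(top) else 0)
    print(cv2.minAreaRect((q[:,:2]*1000).astype(np.float32)), cv2.minAreaRect((top[:,:2]*1000).astype(np.float32)) if len(top)>2 else '')
    # post and knob
    g=(im[...,1]>1.5*im[...,0])&(abs(P[...,0]-.613)<.06)&(abs(P[...,1]+.127)<.06)
    k=P[g&(P[...,2]>.115)];print('knob',g.sum(),P[g].mean(0),'top',len(k),k.mean(0) if len(k) else '', cv2.minAreaRect((k[:,:2]*1000).astype(np.float32)))
    p=P[(abs(P[...,0]-.622)<.02)&(abs(P[...,1]-.177)<.02)&(P[...,2]>.08)&(P[...,2]<.11)];print('post',len(p),p.mean(0) if len(p) else '',p[:,2].max() if len(p) else '')
    dk=P[(abs(P[...,2]-.062)<.006)&(abs(P[...,0]-.62)<.13)&(abs(P[...,1]-.18)<.16)]
    print('deck',np.median(dk[:,2]),cv2.minAreaRect((dk[:,:2]*1000).astype(np.float32)))
E
```

```text
scene 152 plate z 0.005754611112796737 tab [ 0.4016 -0.2334  0.0463] [ 0.4147 -0.2261  0.0527] top 26 [ 0.4016 -0.2334  0.0463]
((382.8406066894531, -223.85211181640625), (38.64311981201172, 82.29878997802734), 64.54576873779297) ((400.1188049316406, -233.46896362304688), (9.264460563659668, 31.23873519897461), 73.67691040039062)
knob 61 [ 0.6246 -0.1311  0.1216] top 59 [ 0.6243 -0.1309  0.1221] ((622.8405151367188, -130.20956420898438), (25.991838455200195, 18.075571060180664), 89.44158935546875)
post 28 [0.6231 0.1747 0.0932] 0.10429618959525278
deck 0.06241926185587232 ((620.643310546875, 153.6870880126953), (165.0694122314453, 267.2393798828125), 0.4259483814239502)
side 180 plate z 0.004325898760896396 tab [ 0.3998 -0.2254  0.0433] [ 0.4094 -0.2188  0.0463] top 23 [ 0.3998 -0.2254  0.0433]
((381.5966796875, -217.78843688964844), (40.309268951416016, 79.10105895996094), 63.17243194580078) ((399.0249938964844, -225.39593505859375), (8.692788124084473, 22.700580596923828), 71.10346984863281)
knob 95 [ 0.6181 -0.1208  0.1111] top 43 [ 0.6197 -0.122   0.1203] ((620.350830078125, -122.15497589111328), (22.568185806274414, 21.745065689086914), 65.814208984375)
post 28 [0.6201 0.1797 0.0941] 0.10492071674772785
deck 0.06174015988785064 ((621.2861938476562, 155.44886779785156), (165.1707000732422, 269.1064147949219), 0.398905485868454)
```

```bash
python3 -m pendant '[[0,0,0,-2.88,-2.79,0,1],[0,0,0,-2.88,-2.79,0,1],[0,0,0,-2.88,-2.79,0,1],[0,0,0,-2.88,-2.79,0,1],[0,0,0,-2.88,-2.79,0,1],[0,0,0,-2.88,-2.79,0,1],[0,0,0,-2.88,-2.79,0,1],[0,0,0,-2.88,-2.79,0,1],[0,0,-10.7,0,0,0,1],[0,0,-10.7,0,0,0,1]]'
python3 -m pendant '[[0,0,-10.7,0,0,0,1],[0,0,-10.7,0,0,0,1],[0,0,-10.7,0,0,0,1],[0,0,-10.5,0,0,0,1],[0,0,0,0,0,0,1],[0,0,0,0,0,0,1]]'
cat >> h.py <<'E'
def wristw(uv,z,s):
    c=r.camera_info('wrist');K=np.array(c['K']);H=np.array(c['hand_eye'])
    a=np.array([(uv[0]-K[0,2])/K[0,0],(uv[1]-K[1,2])/K[1,1]]);t=np.hypot(*a)
    d=np.array([*(a/t*np.sin(t)),np.cos(t)]) if t>1e-9 else np.array([0,0,1.])
    T=R.from_quat(s['ee_rot']).as_matrix()
    o=T@H[:3,3]+s['tcp_pos'];d=T@H[:3,:3]@d
    return o+d*(z-o[2])/d[2]
E
python3 - <<'E'
from h import *
np.set_printoptions(precision=4,suppress=True)
s=r.observe();print(s['joints'],R.from_quat(s['ee_rot']).as_matrix())
im,d=r.get_image('wrist');save(im,'wrist1.png');print(r.camera_info('wrist'))
for n,z in (('tag_hole',0.0),('tag_tab',.025),('red_tag',0)):
    for k in r.place_of('wrist',n)[:2]: print(n,round(k['score'],2),np.array(k['xy']).round(1),wristw(k['xy'],z,s))
E
```

```text
time: 2.45
tcp_pos: [0.4016, -0.2307, 0.2167]
ee_rot: [0.561, 0.828, 0.0, 0.0]
force: [0.7, 0.8, 0.0]
gripper_width: 0.0943
grasp_force: 0.0
time: 3.2
tcp_pos: [0.4018, -0.2304, 0.2165]
ee_rot: [0.227, 0.974, -0.0, 0.0]
force: [-0.0, -0.5, -0.9]
gripper_width: 0.0939
grasp_force: 0.0
[ 0.4037  0.1249  0.0548  2.002  -0.008   1.0148  1.5747] [[-0.8968  0.4424  0.    ]
 [ 0.4424  0.8968 -0.0001]
 [-0.0001 -0.     -1.    ]]
{'K': array([[371.6483,   0.    , 314.2534],
       [  0.    , 371.6483, 242.6299],
       [  0.    ,   0.    ,   1.    ]]), 'hand_eye': array([[ 0.0001, -0.9717, -0.2361,  0.0686],
       [ 1.    , -0.0002,  0.0014, -0.0003],
       [-0.0014, -0.2361,  0.9717, -0.1687],
       [ 0.    ,  0.    ,  0.    ,  1.    ]])}
tag_hole 0.68 [310.6 175.2] [ 0.3583 -0.213   0.    ]
tag_hole 0.28 [363.1 386.9] [ 0.6187 -0.2688  0.    ]
tag_tab 0.76 [311.5 222.5] [ 0.3993 -0.232   0.025 ]
red_tag 0.7 [314.6 196.8] [ 0.3804 -0.2192  0.    ]
red_tag 0.44 [636.8 235.8] [0.6214 0.181  0.    ]
```

View pics/wrist1.png

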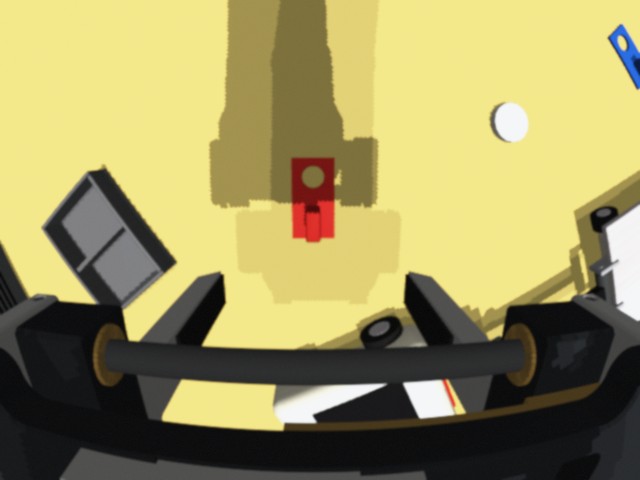

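```bash
python3 -m pendant '[[0,0,0,0,0,3.2,1],[0,0,0,0,0,3.2,1],[0,0,0,0,0,3.2,1],[0,0,0,0,0,3.2,1],[0,0,0,0,0,2.4,1],[0,0,0,0,0,1.6,0.7],[0,0,0,0,0,1.2,0.6],[0,0,0,0,0,1.2,0.5],[0,0,0,0,0,0,0.4]]'
python3 -m pendant '[[0,0,0,0,0,0,0],[0,0,0,0,0,0,0],[0,0,0,0,0,0,0],[0,0,0,0,0,0,0],[0,0,0,0,0,0,0],[0,0,0,0,0,0,0]]' 25
```

```text
time: 4.53
tcp_pos: [0.4015, -0.2303, 0.024]
ee_rot: [0.225, 0.974, 0.0, -0.0]
force: [-0.1, 0.5, 0.4]
gripper_width: 0.0572
grasp_force: 0.0
time: 5.28
tcp_pos: [0.4019, -0.2305, 0.0246]
ee_rot: [0.225, 0.974, -0.0, 0.0]
force: [-0.4, 0.6, 4.7]
gripper_width: 0.014
grasp_force: 25.0
```

```bash
python3 -m pendant '[[0,0,0,0,0,-2,0],[0,0,0,0,0,-4,0],[0,0,0,0,0,-4,0],[0,0,0,0,0,-4,0],[0,0,0,0,0,-3.5,0],[0,0,10.7,0,0,0,0],[0,0,10.7,0,0,0,0],[0,0,10.7,0,0,0,0],[0,0,10.7,0,0,0,0],[0,0,10.7,0,0,0,0]]'
python3 -m pendant '[[0,0,10.5,0,0,0,0],[0,0,0,0,0,0,0],[0,0,0,0,0,0,0]]'
python3 - <<'E'
from h import *
np.set_printoptions(precision=4,suppress=True)
s=r.observe();print(s['tcp_pos'],R.from_quat(s['ee_rot']).as_matrix())
im,d=r.get_image('wrist');save(im,'wrist2.png')
zu=s['tcp_pos'][2]-.0246
for n,z in (('tag_hole',zu),('tag_tab',zu+.025),('red_tag',zu)):
    for k in r.place_of('wrist',n)[:2]: print(n,round(k['score'],2),np.array(k['xy']).round(1),wristw(k['xy'],z,s)-s['tcp_pos'])
E
```

```text
time: 6.52
tcp_pos: [0.4016, -0.2303, 0.1993]
ee_rot: [0.642, 0.767, -0.0, -0.0]
force: [0.6, -0.0, -0.4]
gripper_width: 0.0137
grasp_force: 25.0
time: 6.9
tcp_pos: [0.4018, -0.2303, 0.1994]
ee_rot: [0.705, 0.709, -0.0, -0.0]
force: [1.1, 0.3, 0.1]
gripper_width: 0.0138
grasp_force: 25.0
[ 0.4018 -0.2303  0.1994] [[-0.0046  1.     -0.0002]
 [ 1.      0.0046  0.    ]
 [ 0.     -0.0002 -1.    ]]
tag_tab 0.58 [314.4 296.7] [-0.0004  0.0003  0.0004]
red_tag 0.92 [313.7 238.5] [-0.0009  0.0236 -0.0246]
red_tag 0.44 [544.6 127.4] [ 0.1347  0.0917 -0.0246]
```

View pics/wrist2.png

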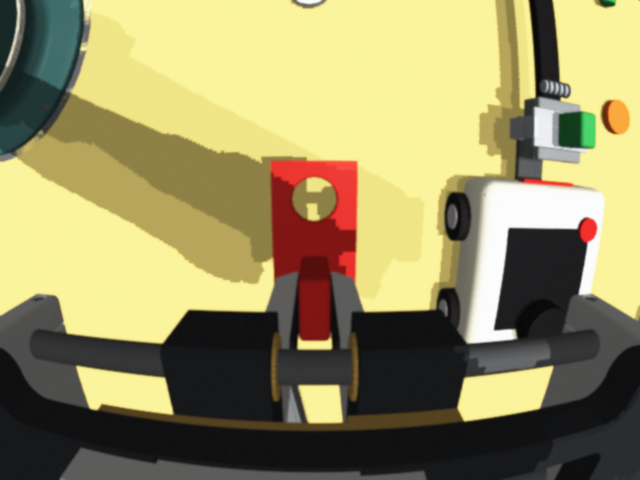

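```bash
python3 -m pendant '[[0,0,0,3.0,1.6,0,0],[0,0,0,3.7,2.2,0,0],[0,0,0,3.7,2.3,0,0],[0,0,0,3.8,2.3,0,0],[0,0,0,3.8,2.3,0,0],[0,0,0,3.8,2.3,0,0],[0,0,0,3.8,2.3,0,0],[0,0,0,3.8,2.3,0,0],[0,0,0,3.7,2.3,0,0],[0,0,0,3.2,2.1,0,0]]'
python3 -m pendant '[[0,0,0,0,0,0,0],[0,0,0,0,0,0,0]]'
python3 - <<'E'
from h import *
np.set_printoptions(precision=4,suppress=True)
s=r.observe();print(s['tcp_pos'],s['ee_rot'])
im,d=r.get_image('wrist');save(im,'wrist3.png')
zu=s['tcp_pos'][2]-.0246
print('hole from pic2',wristw((314.5,199),zu+.005,s)-s['tcp_pos'])
for n,z in (('tag_hole',zu),('post_foot',.062),('knob',.104),('red_tag',zu)):
  for k in r.place_of('wrist',n)[:2]: print(n,round(k['score'],2),np.array(k['xy']).round(1),wristw(k['xy'],z,s))
for c in ('scene','side'):
  im,d=r.get_image(c)
  for n,z in (('tag_hole',zu),('post_foot',.062)):
    for k in r.place_of(c,n)[:1]: print(c,n,round(k['score'],2),np.array(k['xy']).round(1),w(c,k['xy'],z=z))
E
```

```text
time: 8.35
tcp_pos: [0.6224, 0.1341, 0.1992]
ee_rot: [0.707, 0.708, -0.0, -0.0]
force: [-0.7, -1.1, -0.7]
gripper_width: 0.0141
grasp_force: 25.0
time: 8.6
tcp_pos: [0.6216, 0.1319, 0.1991]
ee_rot: [0.707, 0.707, -0.0, -0.0]
force: [-0.3, -0.8, -1.1]
gripper_width: 0.0139
grasp_force: 25.0
[0.6216 0.1319 0.1991] [ 0.707   0.7072 -0.0004 -0.    ]
hole from pic2 [-0.0004  0.0454 -0.0196]
post_foot 0.69 [313.8 181.2] [0.6207 0.1779 0.062 ]
red_tag 0.94 [314.5 238.5] [0.6212 0.1555 0.1745]
scene tag_hole 0.56 [389.  217.8] [0.6086 0.1729 0.1745]
scene post_foot 0.87 [388.5 247.1] [0.6194 0.1773 0.062 ]
side tag_hole 0.78 [240.6 244.6] [0.6234 0.1838 0.1745]
side post_foot 0.6 [470.4 222.3] [ 0.2973 -0.3664  0.062 ]
```

View pics/wrist3.png

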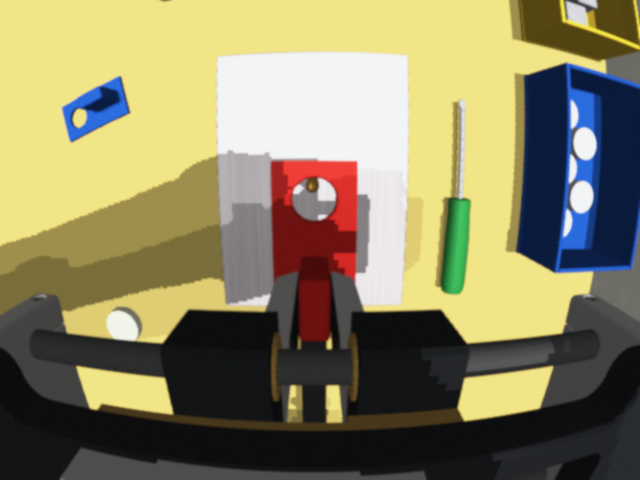

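```bash
python3 -m pendant '[[0,0,0,0,0,3,0],[0,0,0,0,0,2.5,0],[0,0,0,0,0,1,0],[0,0,0,0,0,1,0],[0,0,0,0,0,1,0],[0,0,0,0,0,0,0]]'
python3 - <<'E'
from h import *
np.set_printoptions(precision=4,suppress=True)
s=r.observe();print(s['tcp_pos'],s['force'])
im,d=r.get_image('wrist');save(im[120:280,200:420].repeat(3,0).repeat(3,1),'wrist4.png')
print(wristw((314.5,199),s['tcp_pos'][2]-.0196,s))
E
```

```text
time: 9.9
tcp_pos: [0.6216, 0.1326, 0.114]
ee_rot: [0.707, 0.707, -0.0, -0.0]
force: [0.3, 0.4, -0.3]
gripper_width: 0.0138
grasp_force: 25.0
[0.6216 0.1326 0.114 ] [ 0.2885  0.3536 -0.2664]
[0.6212 0.178  0.0944]
```

View pics/wrist4.png

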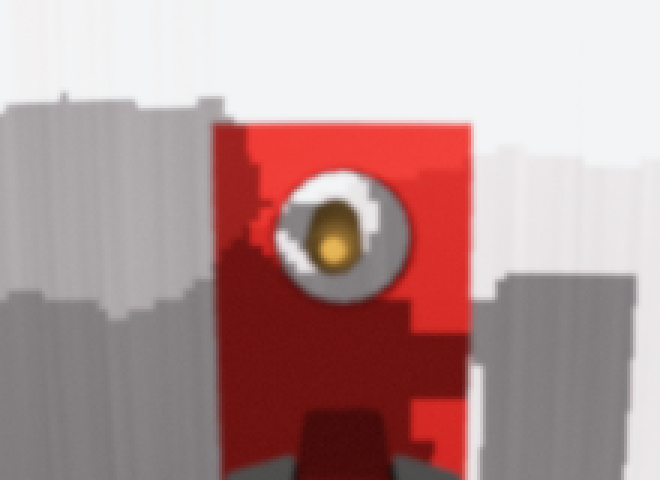

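```bash
python3 -m pendant '[[0,0,0,0,-0.1,0.9,0],[0,0,0,0,0,0.9,0],[0,0,0,0,0,0.6,0],[0,0,0,0,0,0.3,0],[0,0,0,0,0,0,0],[0,0,0,0,0,0,0]]'
python3 -m pendant '[[0,0,0,0,0,0,0.3],[0,0,0,0,0,0,0.4],[0,0,0,0,0,0,0.4],[0,0,0,0,0,0,0.4]]'
```

```text
time: 10.7
tcp_pos: [0.6209, 0.1326, 0.0877]
ee_rot: [0.707, 0.707, 0.0, 0.0]
force: [-0.4, -0.0, -0.5]
gripper_width: 0.0142
grasp_force: 25.0
time: 11.2
tcp_pos: [0.6208, 0.1326, 0.0874]
ee_rot: [0.707, 0.707, -0.0, -0.0]
force: [0.9, -0.2, 0.1]
gripper_width: 0.0374
grasp_force: 0.0
```

```bash
python3 -m pendant '[[0,0,0,0,0,-1.5,0.4],[0,0,0,0,0,-3,0.4],[0,0,0,0,0,-3.5,0.5],[0,0,0,0,0,-3.5,0.7],[0,0,0,0,0,-0.5,1],[0,0,0,-3,0,0,1],[0,0,0,-3.5,0,0,1],[0,0,0,-4,0,0,1],[0,0,0,-4,0,0,1],[0,0,0,-3.5,0,0,1]]'
python3 -m pendant '[[0,0,0,-2.5,0,0,1],[0,0,0,-1.5,0,0,1],[0,0,0,0,0,0,1],[0,0,0,0,0,0,1]]'
python3 - <<'E'
from h import *
np.set_printoptions(precision=4,suppress=True)
s=r.observe();print(s['tcp_pos'],s['joints'])
im,d=r.get_image('wrist');save(im,'wrist5.png')
for n,z in (('tag_hole',.062),('post_foot',.062),('knob',.104),('coupler',.055),('hinge',.055)):
  for k in r.place_of('wrist',n)[:2]: print(n,round(k['score'],2),np.array(k['xy']).round(1),wristw(k['xy'],z,s))
for c in ('scene','side'):
  im,d=r.get_image(c);P=cloud(c,d)
  for n,z in (('tag_hole',.062),('post_foot',.062),('knob',.104),('tag_tab',.087)):
    for k in r.place_of(c,n)[:1]: print(c,n,round(k['score'],2),np.array(k['xy']).round(1),w(c,k['xy'],z=z))
  im=im.astype(int);red=(im[...,0]>110)&(im[...,1]<0.4*im[...,0])&(im[...,2]<.4*im[...,0])&(abs(P[...,0]-.62)<.08)&(abs(P[...,1]-.15)<.08)
  z=P[red][:,2];print('red n',len(z),'plate z',np.median(z[z<.085]), 'rect',cv2.minAreaRect((P[red][z<.085][:,:2]*1000).astype(np.float32)))
E
```

```text
time: 12.45
tcp_pos: [0.6204, -0.049, 0.2074]
ee_rot: [0.707, 0.707, -0.0, -0.0]
force: [1.2, 0.6, -0.3]
gripper_width: 0.094
grasp_force: 0.0
time: 12.95
tcp_pos: [0.6209, -0.086, 0.2074]
ee_rot: [0.707, 0.708, 0.0, -0.0]
force: [0.3, 0.1, 0.1]
gripper_width: 0.094
grasp_force: 0.0
[ 0.6209 -0.086   0.2074] [ 0.0895  0.4288 -0.0009  1.6184 -0.0002  1.0947  0.0902]
knob 0.57 [315.7 294.9] [ 0.6216 -0.1258  0.104 ]
knob 0.32 [111.2 135.5] [0.4574 0.0045 0.104 ]
coupler 0.9 [314.  274.2] [ 0.6203 -0.125   0.055 ]
hinge 0.94 [317.1  73.5] [0.6227 0.0533 0.055 ]
scene tag_hole 0.7 [385.6 245.8] [0.6116 0.1723 0.062 ]
scene post_foot 0.41 [150.4 259.3] [ 0.3745 -0.4487  0.062 ]
scene knob 0.45 [290.1 273.1] [ 0.617  -0.1233  0.104 ]
scene tag_tab 0.57 [378.1 248.7] [0.6297 0.1355 0.087 ]
red n 152 plate z 0.06763391253951867 rect ((621.8639526367188, 153.38232421875), (40.495365142822266, 82.9158706665039), 0.05801877751946449)
side tag_hole 0.82 [245.4 275.2] [0.6229 0.1827 0.062 ]
side post_foot 0.58 [248.3 277.1] [0.613  0.1821 0.062 ]
side knob 0.72 [325.6 199.4] [ 0.6294 -0.1322  0.104 ]
side tag_tab 0.94 [260.  259.8] [0.6155 0.1364 0.087 ]
red n 206 plate z 0.06692576989144139 rect ((619.7039184570312, 158.2852020263672), (79.70039367675781, 40.88707733154297), 89.24979400634766)
```

View pics/wrist5.png

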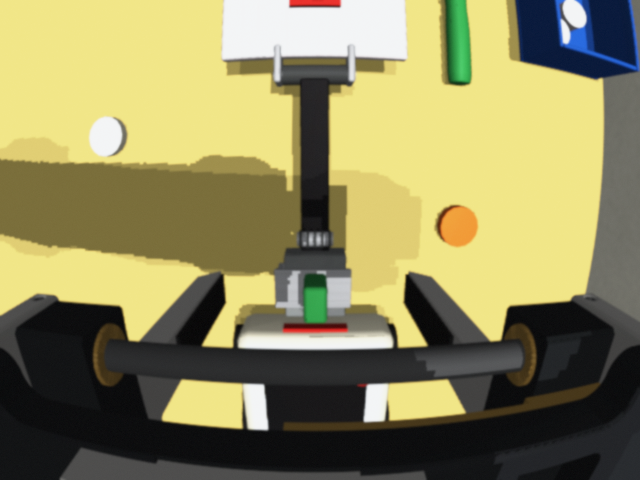

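```bash
python3 -m pendant '[[0,0,0,-2,0,0,0.6],[0,0,0,-2.1,0.05,0,0.6],[0,0,0,0,0,3,0.6],[0,0,0,0,0,3,0.6],[0,0,0,0,0,2,0.6],[0,0,0,0,0,1.5,0.6],[0,0,0,0,0,1,0.6],[0,0,0,0,0,0,0.4]]'
python3 -m pendant '[[0,0,0,0,0,0,0],[0,0,0,0,0,0,0],[0,0,0,0,0,0,0],[0,0,0,0,0,0,0],[0,0,0,0,0,0,0]]' 40
```

```text
time: 14.75
tcp_pos: [0.6212, -0.1284, 0.1022]
ee_rot: [0.707, 0.707, -0.0, -0.0]
force: [0.7, 0.8, -0.3]
gripper_width: 0.0498
grasp_force: 0.0
time: 15.38
tcp_pos: [0.6215, -0.1284, 0.1027]
ee_rot: [0.707, 0.707, 0.0, 0.0]
force: [-0.5, 0.3, 3.6]
gripper_width: 0.0179
grasp_force: 40.0
```

```bash
python3 -m pendant '[[0,0,0,0,-0.4,0,0],[0,0,0,0,-0.4,0,0],[0,0,0,0,-0.4,0,0],[0,0,0,0,-0.4,0,0],[0,0,0,0,-0.2,0,0],[0,0,0,0,0,0,0],[0,0,0,0,0,0,0],[0,0,0,0,0,0,0]]' 50
```

```text
time: 16.38
tcp_pos: [0.6042, -0.1285, 0.1028]
ee_rot: [0.707, 0.707, 0.001, 0.001]
force: [8.8, -0.4, -0.4]
gripper_width: 0.0176
grasp_force: 50.0
```

```bash
python3 -m pendant '[[0,0,0,0,-0.1,0,0],[0,-1,0,0.09,0,-0.31,0],[0,-2,0,0.18,0,-0.63,0],[0,-2,0,0.18,0,-0.63,0],[0,-2,0,0.18,0,-0.63,0],[0,0,0,0,0,0,0]]'
```

```text
time: 17.12
tcp_pos: [0.6033, -0.1211, 0.1248]
ee_rot: [0.705, 0.706, -0.043, 0.045]
force: [8.8, -3.8, -3.5]
gripper_width: 0.0176
grasp_force: 50.0
```

```bash
python3 -m pendant '[[0,-2,0,0.18,0,-0.63,0],[0,-2,0,0.18,0,-0.63,0],[0,-2,0,0.18,0,-0.63,0],[0,-2,0,0.18,0,-0.63,0],[0,-2,0,0.18,0,-0.63,0],[0,-2,0,0.18,0,-0.63,0],[0,-1,0,0.09,0,-0.31,0],[0,0,0,0,0,0,0],[0,0,0,0,0,0,0],[0,0,0,0,0,0,0]]'
python3 - <<'E'
from h import *
np.set_printoptions(precision=4,suppress=True)
s=r.observe();print(s['force'],abs(s['joint_velocities']).max())
im,d=r.get_image('side');save(im[120:360,160:460].repeat(2,0).repeat(2,1),'side6.png');P=cloud('side',d)
im=im.astype(int)
red=(im[...,0]>110)&(im[...,1]<0.4*im[...,0])&(im[...,2]<.4*im[...,0])&(abs(P[...,0]-.62)<.08)&(abs(P[...,1]-.15)<.08)
z=P[red][:,2];print(np.median(z[z<.085]),cv2.minAreaRect((P[red][z<.085][:,:2]*1000).astype(np.float32)))
g=(im[...,1]>1.5*im[...,0])&(abs(P[...,0]-.61)<.06)&(abs(P[...,1]+.1)<.07)&(P[...,2]>.05);print('knob',g.sum(),P[g].mean(0) if g.any() else '')
E
```

```text
time: 18.38
tcp_pos: [0.6031, -0.1012, 0.1617]
ee_rot: [0.696, 0.696, -0.122, 0.124]
force: [10.4, -3.4, -2.8]
gripper_width: 0.0179
grasp_force: 50.0
[10.386  -3.422  -2.7849] 0.0026968621277616745
0.06673894874193698 ((619.6338500976562, 158.81497192382812), (39.8763542175293, 76.3451919555664), 1.5556963682174683)
knob 62 [ 0.5887 -0.0682  0.2423]
```

View pics/side6.png

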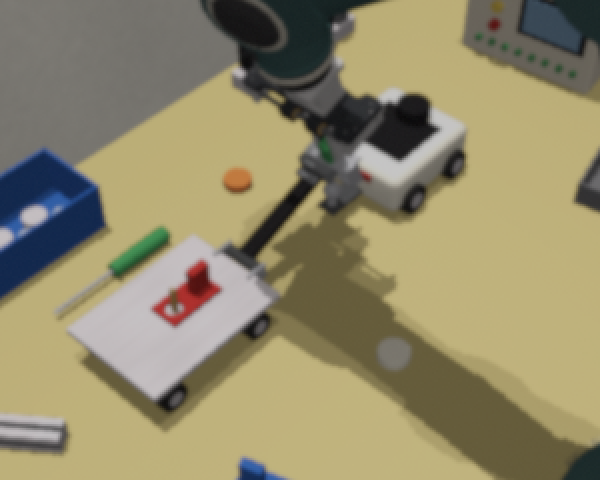

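```bash
python3 -c "
from station import r
print(r.finish_job())"
```

```text
the job is handed in; nothing more can be done
None
```

The job is handed in, though it returned no verdict: the red tag lies flat on the deck over the post and is released, and the arm holds the tongue raised about 20° (coupler about 61 mm up, worked out from the arm's pose), still gripping the pulled-out latch knob.

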